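Index the decorating turntable to the pointer

TASK

Flick the potter's turntable round by the lugs on its rim with a fingertip, anticlockwise seen from above, one click at a time and letting it settle in each click, until the jug's spout points straight at the pointer on the turntable's foot; stop there without running past it. The jug is freshly painted: do not touch it, and leave the other things on the table where they are.

Things in the scene. Friction and masses are not known exactly. Their poses are not given: they have to be found in the camera images.
- foot: fixed foot under the wheel, bolted down: grey drum 132 mm across on a steel disc 170 mm across, 10 mm thick. Origin on the table on the wheel's axis, z up, x towards the pointer. A flat bar (24 mm wide, 8 mm high) runs along x to an upright post 18 mm wide, 112 mm high, 162 to 174 mm from the axis
- pointer (a point): tip of the steel cone on the foot's post that points inwards at the wheel's axis: 122 mm from the axis, 104 mm above the table; fixed
- wheel (a joint): turn of the wheel, rad, growing anticlockwise seen from above; 0 when the spout points at the pointer. It clicks into a rest every 0.6283 rad (36 degrees) and starts two, three or four clicks short of 0 (negative). 2 to 4 N at a lug takes it out of a click; past half-way it draws itself into the next rest, well damped, within about half a second. It turns freely either way
- wheel_center (a point): point on the wheel's axis, 49 mm above the table, level with the lugs' tops. The wheel is a flat grey disc 210 mm across, its top 48 mm above the table, with ten equal lugs round its rim, 36 degrees apart, one of them exactly below the spout
- lug (a point): middle of the top edge of the outer end of the lug that lies below the spout. Each lug stands out of the rim like a blunt tooth, 14 mm wide, from 105 to 130 mm from the axis and from 33 to 49 mm above the table; the gaps between lugs are 52 to 66 mm wide and open down to the table, but for the foot's thin bar
- jug: terracotta jug stuck in the middle of the wheel and turning with it, 82 mm across and 80 mm high (top 128 mm above the table), freshly painted, not to be touched. Origin under its centre on the wheel's top; its x axis points along the spout, which reaches 73 mm from the axis; a loop handle on the opposite side reaches 59 mm.
- spout (a point): tip of the jug's straight round spout, 66 mm from the axis, 122 mm above the table
- jar: loose bystander: white lidded glaze jar, 60 mm across, 75 mm high; origin under its centre
- cup: loose bystander: terracotta cup, 72 mm across, 70 mm high; origin under its centre
- bell: loose bystander: terracotta bell standing on its mouth, 72 mm across, 75 mm high; origin under its centre
- brush: loose bystander: brush lying flat, 170 mm long along its x axis; origin under its middle
- bowl: loose bystander: small terracotta bowl, 84 mm across, 40 mm high; origin under its centre
- rib: loose bystander: wooden shaping rib lying flat, 90 x 50 x 10 mm; origin under its centre

How it is judged (in metres and radians):
On the way, in this order (a step that is already met when the one before it is completed fails the run):
1. the wheel has settled in the last click before the pointer (value of joint wheel between -0.7783 and -0.4783 rad and velocity of joint wheel between -0.15 and 0.15 rad/s), for 0.2 s.
2. the wheel has settled with the spout at the pointer (value of joint wheel between -0.12 and 0.12 rad and velocity of joint wheel between -0.15 and 0.15 rad/s), for 0.2 s.
At the end, for the whole second after the job is handed in: the wheel rests in the click where the spout points at the pointer (within 0.12 rad, still), and every loose bystander is within 20 mm of where it started (all of step 2 and distance of each of jar, cup, bell, brush, bowl, rib from where it was at the start of the episode below 0.02 m); the robot touches nothing.
It fails at once if the turntable ran half a click or more past the pointer (value of joint wheel above 0.32 rad).
It fails at once if the turntable was turned the wrong way, clockwise, beyond where it could have started (value of joint wheel below -2.95301 rad).
It fails at once if the painted jug was touched (contact force between any of the fingers, the arm and jug above 0.5 N).
It fails at once if a bystander was lifted, carried or knocked away (distance of any of jar, cup, bell, brush, bowl, rib from where it was at the start of the episode above 0.03 m).
It also fails if it takes over 61 s, if anything falls off the work surface, if the arm or the gripper's body presses on something with over 40 N, if the wrist force passes 120 N, or if a joint passes its speed limit or range.

ROBOT

A 6-joint arm with a two-finger parallel gripper is mounted at the origin on the work surface. World frame = base frame: x ahead of the robot, y to its left, z up, the work surface at z = 0. Lengths are in m, angles in degrees, forces in N, time in s.
With the tool pointing down it reaches from about 0.3 to 0.875 m from the base axis. Payload 4.2 kg.
Tool frame: the origin (TCP) lies on the centre line of the jaws, within the pads' length; the fingertips stand 17 mm ahead of it and the grasp point (between the pads) lies 2 mm behind it; z points along the fingers, y is the line along which they close (so a half turn about z gives the same grasp; the last joint's range is limited). The gripper opens to 85 mm and grips with 20 to 120 N. Pads are 22 mm wide; open, the fingers measure 114 mm over their backs; the gripper's body (76 mm by 85 mm) begins 54 mm behind the grasp point. The pads swing forward as they close: fully open they stand 13 mm farther back than shut.
Start: joints at [64.802, 18.312, 89.639, -0, 72.044, -1.146], TCP at [0.234, 0.525, 0.248] pointing down, gripper open.
Joint ranges: [-177.97, 177.97], [-48.28, 115.42], [12.27, 149.76], [-77.06, 257.06], [2.81, 150.46], [-146.56, 146.56]. Speed limits (degrees/s): [147.25, 147.25, 180, 180, 180, 180].

INTERFACE

Orientations are given as [roll, pitch, yaw] about the fixed x, y, z axes, in that order (R = Rz(yaw) Ry(pitch) Rx(roll)).
In Python, from cell import arm gives the robot as it stands.
- The arm moves only by the tool servo_tool, never from a script. Its argument "series" is text: rows parted by semicolons, each of 7 numbers parted by spaces: the closure, from -1 (fully open) to 1 (shut), then the shift along the tool's x, y, z in m, then the turn, a rotation vector about the tool's x, y, z in rad. In form: fingers dx dy dz ax ay az; .... A call has 1 to 20 rows; each row is the pose to reach, as a shift and turn from the pose commanded when the call began, along the tool's axes at that moment; what a row does not reach only later rows make up. A row lasts 1/8 s, in which the tool goes at most 62.5 mm and 10.7 degrees, less where a joint would pass 70% of its speed; a pose out of reach is approached as far as the arm can. A call with a gripper value outside its range is refused whole. The fingers move at their own pace and stop on an object; "force" is the grip in N (left out, the last holds). Time passes only in rows, so rows that repeat a pose let the fingers close. It gives the time, the measured TCP pose, the force, the opening and the grip force at its end, in the units of the state.
- arm.sense(): the state, without advancing time (a new reading comes with each control period).
- arm.read_camera(name): name is "scene" or "top" or "wrist"; returns a dict with "img" (480x640x3 uint8, blue, green, red), "fx", "fy", "cx", "cy" (pixels), "D" ([k1, k2, p1, p2, k3] as OpenCV has them; the pictures are not rectified), "rvec" (rotation vector, rad) and "tvec" (3), from world to camera coordinates, as OpenCV has them. Camera axes: x right, y down, z forward; pixel columns grow to the right and rows downward; lengths in m; the calibration is good to about 2 mm. A picture is of the moment at which its call begins. There is no depth.
- arm.close_job(): hands the job in; it is judged then, once.
Trained networks look in the newest picture that a camera, given by its name, has taken for a name from the list of things; names that differ only in an ending like _2 or _b are one class to them, and where a whole thing is asked for, a point or a joint stands for the part that bears it (a point fixed in the world has none). Each returns a list of dicts, best first, with "p" (0 to 1); they miss things now and then, are a little off and sometimes report something else, mostly with a low value. They report only what shows in the picture. A call takes as long as a camera call.
- arm.boxes_of(camera, target): "at" ([row, column] in pixels, amid what is visible of it).
- arm.mark_of(camera, target): "at" ([row, column] in pixels: a listed point, or the origin of a listed thing).
The state is a dict: "time": time; "joints": joint angles; "qd": joint speeds; "effort": joint torques, N m; "tcp_pos": TCP position; "tcp_rot": TCP orientation; "ft_force": force on the tool from outside, world axes, zero at the start; "wrist_torque": the same for the moment, N m; "width": finger opening in m; "finger_force": force on a finger pad.
Only numpy, scipy, OpenCV 4.12 (cv2) and the standard library are available. Lean on these libraries where they do the work, as an engineer would, in place of code of your own. Each camera call takes 0.05 s, during which the arm holds its last target. There are 200 camera calls.

## Working session

There is one attempt and no reset: what is moved stays moved. The work goes in short steps, Python scripts to look and compute and a tool call to move; the robot and the scene stay as the last step left them, time stands still between calls to the robot, and variables do not carry over. Pictures are saved under pics/ and viewed, at most 10 in all, crops included, and the job is handed in when it is done.

Besides the shell and the picture viewer there is one more tool, called as name(argument=value, ...) on one line, values as JSON. servo_tool: Moves the arm, as the interface text tells. Its arguments: {"type":"object","properties":{"series":{"type":"string"},"force":{"type":"number"}},"required":["series"]}

```bash
mkdir -p pics
cat > h.py <<'E'
from cell import arm
import cv2, numpy as np
def ray(c,at):
    K=np.array([[c["fx"],0,c["cx"]],[0,c["fy"],c["cy"]],[0,0,1.]])
    p=cv2.undistortPoints(np.array([[[at[1],at[0]]]],float),K,np.array(c["D"],float))[0,0]
    R=cv2.Rodrigues(np.array(c["rvec"],float))[0]; t=np.array(c["tvec"],float).ravel()
    return -R.T@t, R.T@np.array([p[0],p[1],1.])
def onz(c,at,z):
    o,d=ray(c,at); return o+d*(z-o[2])/d[2]
H=dict(foot=0,pointer=.104,wheel_center=.049,lug=.049,jug=.048,spout=.122,jar=0,cup=0,bell=0,brush=0,bowl=0,rib=0)
E
python3 - <<'E'
from h import *
for n in ("top","scene"):
    c=arm.read_camera(n); cv2.imwrite(f"pics/{n}0.png",c["img"])
    for k,z in H.items():
        m=arm.mark_of(n,k)
        for q in m[:2]: print(n,k,round(q["p"],2),np.round(q["at"]),np.round(onz(c,q["at"],z),3))
s=arm.sense(); print(s["time"],s["tcp_pos"],s["tcp_rot"],s["width"])
E
```

```text
top foot 0.79 [252. 278.] [0.583 0.079 0.   ]
top foot 0.59 [275. 291.] [0.533 0.049 0.   ]
top pointer 0.73 [186. 276.] [0.71  0.081 0.104]
top wheel_center 0.95 [243. 278.] [0.598 0.077 0.049]
top lug 0.8 [301. 310.] [0.479 0.007 0.049]
top jug 0.84 [246. 275.] [0.593 0.082 0.048]
top spout 0.87 [273. 292.] [0.533 0.045 0.122]
top spout 0.7 [219. 191.] [0.638 0.245 0.122]
top jar 0.68 [218. 187.] [0.653 0.279 0.   ]
top cup 0.81 [218. 374.] [ 0.661 -0.131  0.   ]
top bell 0.75 [264. 175.] [0.552 0.302 0.   ]
top brush 0.75 [268. 422.] [ 0.553 -0.238  0.   ]
top bowl 0.83 [321. 182.] [0.43  0.283 0.   ]
top rib 0.84 [275. 376.] [ 0.535 -0.137  0.   ]
scene foot 0.9 [263. 343.] [0.588 0.069 0.   ]
scene pointer 0.79 [260. 391.] [0.711 0.081 0.104]
scene wheel_center 0.98 [246. 346.] [0.585 0.08  0.049]
scene lug 0.98 [240. 289.] [0.478 0.006 0.049]
scene jug 0.62 [248. 350.] [0.597 0.083 0.048]
scene spout 0.87 [220. 316.] [0.53  0.043 0.122]
scene jar 0.91 [229. 419.] [0.649 0.274 0.   ]
scene cup 0.77 [334. 304.] [ 0.659 -0.129  0.   ]
scene cup 0.38 [186. 354.] [0.433 0.281 0.   ]
scene bell 0.78 [206. 394.] [0.555 0.296 0.   ]
scene brush 0.68 [339. 226.] [ 0.547 -0.251  0.   ]
scene bowl 0.93 [185. 356.] [0.434 0.289 0.   ]
scene bowl 0.23 [219. 315.] [0.442 0.127 0.   ]
scene rib 0.59 [301. 262.] [ 0.53  -0.131  0.   ]
1.3 [0.23437226 0.52506132 0.24833616] [ 1.79996268e+02 -7.28635011e-04  1.55944389e+02] 0.08564533515083048
```

View pics/top0.png

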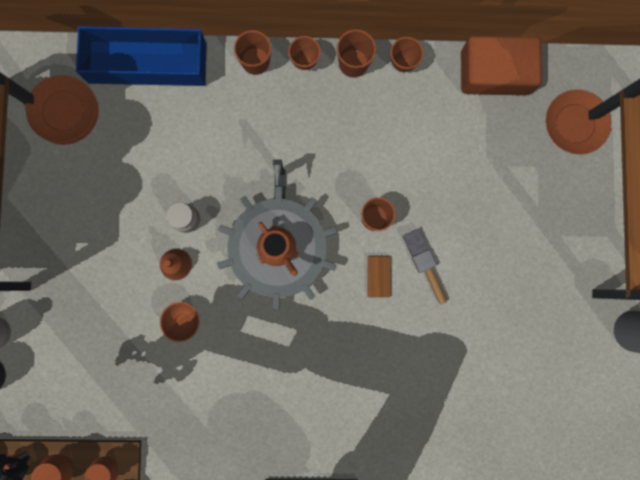

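View pics/scene0.png

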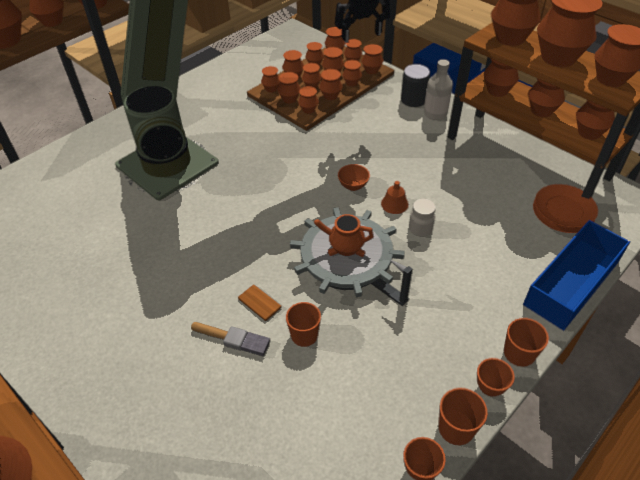

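The wheel is around px (278,243) in the top picture, with the post just above it at (279,175). The spout points to the lower right at (292,272), near −147°, so it starts four clicks short. I'll check the centre and lug phase with an outline overlay.

```bash
cat > ov.py <<'E'
from h import *
def rect(n,z,c0=(.59,.079),w=.2,s=1500):
    c=arm.read_camera(n); N=int(2*w*s)
    X,Y=np.meshgrid(np.arange(N),np.arange(N))
    P=np.stack([c0[0]+w-Y/s, c0[1]+w-X/s, np.full(X.shape,z)],-1).reshape(-1,1,3).astype(float)
    K=np.array([[c["fx"],0,c["cx"]],[0,c["fy"],c["cy"]],[0,0,1.]])
    u=cv2.projectPoints(P,np.array(c["rvec"],float),np.array(c["tvec"],float),K,np.array(c["D"],float))[0].reshape(N,N,2).astype(np.float32)
    return cv2.remap(c["img"],u[...,0],u[...,1],cv2.INTER_LINEAR)
def gear(img,cx,cy,ph,c0=(.59,.079),w=.2,s=1500):
    px=lambda p:(int((c0[1]+w-p[1])*s),int((c0[0]+w-p[0])*s))
    cv2.circle(img,px((cx,cy)),3,(0,0,255),-1)
    for k in range(10):
        a=np.radians(ph+36*k); e=np.array([np.cos(a),np.sin(a)]); t=np.array([-e[1],e[0]])
        q=[px(np.array([cx,cy])+r*e+h*t) for r,h in((.105,-.007),(.13,-.007),(.13,.007),(.105,.007))]
        cv2.polylines(img,[np.array(q)],True,(0,0,255),1)
    return img
E
python3 - <<'E'
from ov import *
a=[cv2.resize(gear(rect(n,.049),.589,.079,0),(400,400)) for n in("top","scene")]
cv2.imwrite("pics/ov1.png",np.hstack(a))
E
```

```text
(no output)
```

View pics/ov1.png

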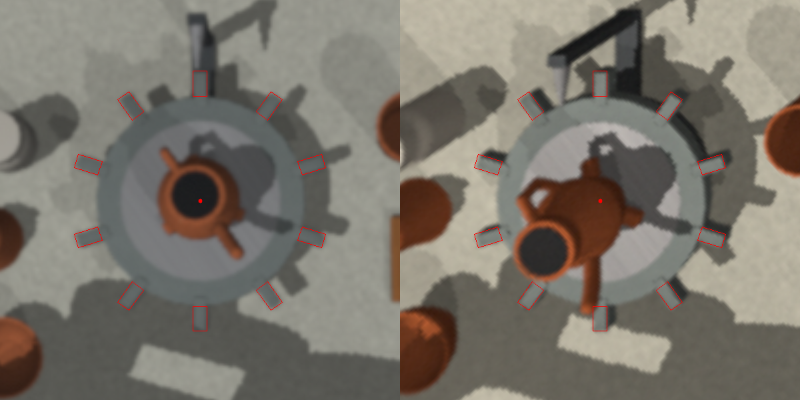

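The outline fits in both views: axis at (0.589, 0.079), lugs at multiples of 36° from world x. I'll use the lug nearest the robot at 180° and push it towards −y. First I'll hover above the gap at (0.467, 0.119) with the fingers shut and yaw at 90°.

servo_tool(series="1 -0.06 -0.044 0 0 0 0.17; 1 -0.12 -0.088 0 0 0 0.34; 1 -0.18 -0.131 0 0 0 0.51; 1 -0.24 -0.175 0 0 0 0.68; 1 -0.3 -0.219 0 0 0 0.85; 1 -0.35 -0.256 0 0 0 1.02; 1 -0.378 -0.276 0 0 0 1.151; 1 -0.378 -0.276 0 0 0 1.151; 1 -0.378 -0.276 0 0 0 1.151; 1 -0.378 -0.276 0 0 0 1.151; 1 -0.378 -0.276 0 0 0 1.151; 1 -0.378 -0.276 0 0 0 1.151", force=40)

```text
time: 2.9
tcp_pos: [0.4666, 0.1199, 0.2484]
tcp_rot: [180.0, -0.0, 90.1]
ft_force: [0.1, 0.7, -0.6]
width: -0.0002
finger_force: 0.0
```

servo_tool(series="1 0 0 0.05 0 0 0; 1 0 0 0.1 0 0 0; 1 0 0 0.14 0 0 0; 1 0 0 0.17 0 0 0; 1 0 0 0.19 0 0 0; 1 0 0 0.203 0 0 0; 1 0 0 0.203 0 0 0; 1 0 0 0.203 0 0 0")

```text
time: 3.9
tcp_pos: [0.4677, 0.1193, 0.046]
tcp_rot: [179.9, -0.0, 90.0]
ft_force: [-0.5, 0.1, 0.4]
width: 0.0002
finger_force: 0.0
```

Run:
```python
from ov import *
a=[cv2.resize(gear(rect(n,.049),.589,.079,0),(400,400)) for n in("top","scene")]
cv2.imwrite("pics/ov2.png",np.hstack(a))
```

```text
(no output)
```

View pics/ov2.png

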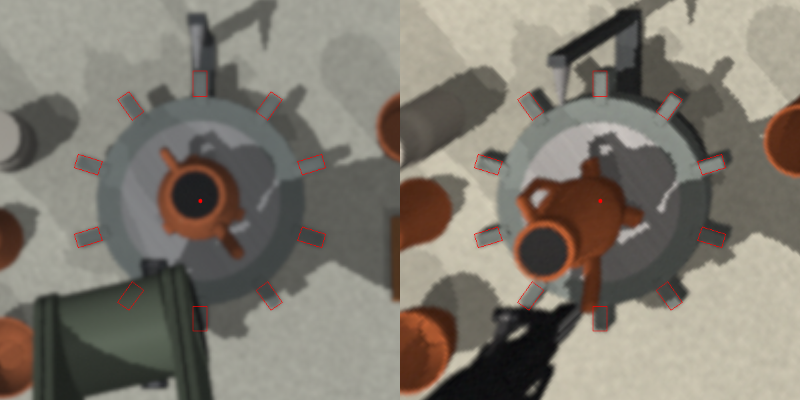

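servo_tool(series="1 -0.006 -0.004 0 0 0 0; 1 -0.014 -0.004 0 0 0 0; 1 -0.022 -0.004 0 0 0 0; 1 -0.03 -0.004 0 0 0 0; 1 -0.038 -0.004 0 0 0 0; 1 -0.046 -0.004 0 0 0 0; 1 -0.054 -0.004 0 0 0 0; 1 -0.061 -0.004 0 0 0 0; 1 -0.066 -0.004 0 0 0 0; 1 -0.066 -0.004 0 0 0 0; 1 -0.066 -0.004 0 0 0 0; 1 -0.066 -0.004 0 0 0 0; 1 -0.066 -0.004 0 0 0 0; 1 -0.066 -0.004 0 0 0 0")

```text
time: 5.75
tcp_pos: [0.463, 0.0531, 0.0453]
tcp_rot: [180.0, -0.0, 90.0]
ft_force: [-0.5, 0.1, -0.8]
width: 0.0001
finger_force: 0.0
```

```bash
cat > chk.py <<'E'
from h import *
for n in ("top","scene"):
    c=arm.read_camera(n)
    for k in ("spout","lug"):
        for q in arm.mark_of(n,k)[:2]:
            p=onz(c,q["at"],H[k])-[.589,.079,0]; print(n,k,round(q["p"],2),"ang",round(np.degrees(np.arctan2(p[1],p[0]))),"r",round(np.hypot(p[0],p[1]),3))
E
python3 chk.py
python3 - <<'E'
from ov import *
a=[cv2.resize(gear(rect(n,.049),.589,.079,0),(400,400)) for n in("top","scene")]
cv2.imwrite("pics/ov3.png",np.hstack(a))
E
```

```text
top spout 0.85 ang -113 r 0.057
top lug 0.57 ang -109 r 0.129
scene spout 0.61 ang -114 r 0.066
scene lug 0.77 ang -107 r 0.129
scene lug 0.62 ang 127 r 0.199
```

View pics/ov3.png

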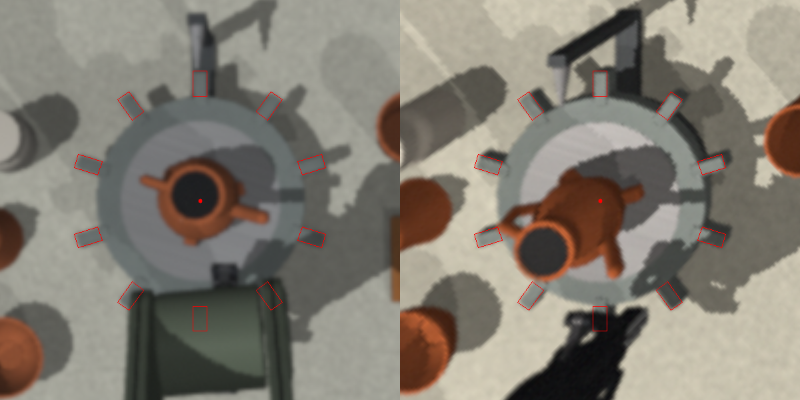

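One click made: the spout is at about −110° and the lugs are back on the outline. I'll lift over, go back and push the next one.

servo_tool(series="1 0 0 -0.025 0 0 0; 1 0 0 -0.045 0 0 0; 1 0 0 -0.045 0 0 0; 1 0.035 0 -0.045 0 0 0; 1 0.066 0 -0.045 0 0 0; 1 0.066 0 -0.045 0 0 0; 1 0.066 0 -0.045 0 0 0; 1 0.066 0 -0.02 0 0 0; 1 0.066 0 0 0 0 0; 1 0.066 0 0 0 0 0; 1 0.066 0 0 0 0 0")

```text
time: 7.52
tcp_pos: [0.4634, 0.1185, 0.0457]
tcp_rot: [180.0, -0.0, 90.0]
ft_force: [0.2, -0.1, -0.3]
width: 0.0002
finger_force: 0.0
```

servo_tool(series="1 -0.006 0 0 0 0 0; 1 -0.014 0 0 0 0 0; 1 -0.022 0 0 0 0 0; 1 -0.03 0 0 0 0 0; 1 -0.038 0 0 0 0 0; 1 -0.046 0 0 0 0 0; 1 -0.054 0 0 0 0 0; 1 -0.061 0 0 0 0 0; 1 -0.066 0 0 0 0 0; 1 -0.066 0 0 0 0 0; 1 -0.066 0 0 0 0 0; 1 -0.066 0 0 0 0 0; 1 -0.066 0 0 0 0 0; 1 -0.066 0 0 0 0 0")

```text
time: 9.28
tcp_pos: [0.463, 0.0531, 0.0453]
tcp_rot: [-180.0, -0.0, 90.0]
ft_force: [-0.1, -0.3, -0.2]
width: 0.0002
finger_force: 0.0
```

```bash
python3 chk.py
```

```text
top spout 0.7 ang -74 r 0.064
top lug 0.75 ang -75 r 0.128
scene spout 0.74 ang -65 r 0.18
scene spout 0.58 ang -69 r 0.062
scene lug 0.68 ang -71 r 0.131
scene lug 0.64 ang -67 r 0.245
```

Spout at −72°. Third click next.

servo_tool(series="1 0 0 -0.025 0 0 0; 1 0 0 -0.045 0 0 0; 1 0 0 -0.045 0 0 0; 1 0.035 0 -0.045 0 0 0; 1 0.066 0 -0.045 0 0 0; 1 0.066 0 -0.045 0 0 0; 1 0.066 0 -0.045 0 0 0; 1 0.066 0 -0.02 0 0 0; 1 0.066 0 0 0 0 0; 1 0.066 0 0 0 0 0; 1 0.066 0 0 0 0 0")

```text
time: 10.95
tcp_pos: [0.4634, 0.1185, 0.0457]
tcp_rot: [180.0, -0.0, 90.0]
ft_force: [-0.1, -0.1, 0.9]
width: 0.0004
finger_force: 0.0
```

servo_tool(series="1 -0.006 0 0 0 0 0; 1 -0.014 0 0 0 0 0; 1 -0.022 0 0 0 0 0; 1 -0.03 0 0 0 0 0; 1 -0.038 0 0 0 0 0; 1 -0.046 0 0 0 0 0; 1 -0.054 0 0 0 0 0; 1 -0.061 0 0 0 0 0; 1 -0.066 0 0 0 0 0; 1 -0.066 0 0 0 0 0; 1 -0.066 0 0 0 0 0; 1 -0.066 0 0 0 0 0; 1 -0.066 0 0 0 0 0; 1 -0.066 0 0 0 0 0; 1 -0.066 0 0 0 0 0")

```text
time: 12.82
tcp_pos: [0.463, 0.0531, 0.0453]
tcp_rot: [180.0, -0.0, 90.0]
ft_force: [-0.4, -0.7, -0.0]
width: -0.0003
finger_force: 0.0
```

```bash
python3 chk.py
```

```text
top spout 0.69 ang -39 r 0.057
top spout 0.4 ang -104 r 0.212
top lug 0.87 ang -35 r 0.136
scene spout 0.86 ang -40 r 0.062
scene lug 0.56 ang -37 r 0.13
```

Spout at −36°, settled in the last click before the pointer. One more flick.

servo_tool(series="1 0 0 -0.025 0 0 0; 1 0 0 -0.045 0 0 0; 1 0 0 -0.045 0 0 0; 1 0.035 0 -0.045 0 0 0; 1 0.066 0 -0.045 0 0 0; 1 0.066 0 -0.045 0 0 0; 1 0.066 0 -0.045 0 0 0; 1 0.066 0 -0.02 0 0 0; 1 0.066 0 0 0 0 0; 1 0.066 0 0 0 0 0; 1 0.066 0 0 0 0 0")

```text
time: 14.5
tcp_pos: [0.4635, 0.1185, 0.0457]
tcp_rot: [180.0, -0.0, 89.9]
ft_force: [0.1, 1.2, 0.6]
width: -0.0
finger_force: 0.0
```

servo_tool(series="1 -0.006 0 0 0 0 0; 1 -0.014 0 0 0 0 0; 1 -0.022 0 0 0 0 0; 1 -0.03 0 0 0 0 0; 1 -0.038 0 0 0 0 0; 1 -0.046 0 0 0 0 0; 1 -0.054 0 0 0 0 0; 1 -0.061 0 0 0 0 0; 1 -0.066 0 0 0 0 0; 1 -0.066 0 0 0 0 0; 1 -0.066 0 0 0 0 0; 1 -0.066 0 0 0 0 0; 1 -0.066 0 0 0 0 0; 1 -0.066 0 0 0 0 0; 1 -0.066 0 0 0 0 0; 1 -0.066 0 0 0 0 0")

```text
time: 16.5
tcp_pos: [0.4631, 0.053, 0.0453]
tcp_rot: [180.0, -0.0, 90.0]
ft_force: [-0.5, 0.2, 1.0]
width: -0.0004
finger_force: 0.0
```

servo_tool(series="1 0 0 -0.02 0 0 0; 1 0 0 -0.05 0 0 0; 1 0 0 -0.1 0 0 0; 1 0 0 -0.15 0 0 0; 1 0 -0.03 -0.19 0 0 0; 1 0 -0.05 -0.2 0 0 0; 1 0 -0.05 -0.2 0 0 0; 1 0 -0.05 -0.2 0 0 0; 1 0 -0.05 -0.2 0 0 0")

```text
time: 17.62
tcp_pos: [0.4134, 0.053, 0.2444]
tcp_rot: [-179.9, 0.0, 90.0]
ft_force: [0.9, -0.6, 0.1]
width: -0.0003
finger_force: 0.0
```

```bash
python3 chk.py
python3 - <<'E'
from ov import *
a=[cv2.resize(gear(rect(n,.049),.589,.079,0),(400,400)) for n in("top","scene")]
cv2.imwrite("pics/ov4.png",np.hstack(a))
E
```

```text
top lug 0.57 ang 3 r 0.125
scene spout 0.91 ang 6 r 0.056
scene lug 0.97 ang 1 r 0.13
```

View pics/ov4.png

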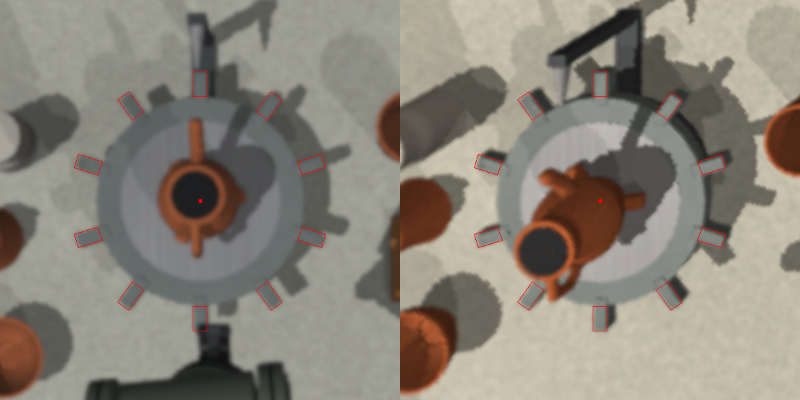

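The spout points at the pointer, the lugs sit on the rest outline and the arm is clear. The bystanders in view haven't moved.

```bash
python3 -c "
from cell import arm
print(arm.close_job())"
```

```text
the job is handed in; nothing more can be done
None
```

The turntable was flicked four clicks anticlockwise, settling in each; it came to rest with the spout at the pointer, the arm was withdrawn clear, and the job is handed in (no verdict was returned).

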